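# Wedge up the tube stand for tacking

## Task

On the dark fixture plate, the tube stand stands at its stop strip. Take the tapered wedge, lay it flat on the plate and push its thin end squarely into the opening between the stand's two front feet until both front feet just lift off the plate, with a gap of about 2 to 5 mm, its rear foot staying down at the stop. Finish while still gripping the wedge there, holding it still and flat on the plate for the tack weld; do not touch the stand with the gripper, and leave everything else where it lies.

Things in the scene. Friction and masses are not known exactly. Their poses are not given: they have to be found in the camera images.
- baseplate: dark steel plate fixed to the bench, 300 x 170 x 12 mm; origin: centre of its underside; x: push direction, towards the stop, a strip 20 (x) x 130 (y) mm, 22 mm high above the plate, near face at x = +120. Two pins, 10 mm diameter, 22 mm high, stand at x = 98, y = +-69, about 4 mm outside the stand's sides. The top from x = -150 to 0 is free
- stand: loose aluminium tube stand, 0.5 to 0.9 kg, 67 mm high: flange 110 (x) x 120 (y) x 10 mm, underside 12 mm up, on a rear foot bar 16 x 120 mm (+x edge) and two front feet 16 x 24 mm (-x corners), 72 mm apart; tube 60 mm diameter on top at x = +15. Origin: centre of footprint at foot level; x towards the stop; its rear edge (x = +55) starts 0 to 5 mm short, slides home, then tips up about it
- lip (a point): middle of the lower front edge of the stand's flange (stand x = -55, z = +12 mm), which rides on the wedge's slope
- foot_front_left (a point): centre of the underside of the stand's front foot on its +y side; 12 mm above the bench when resting on the fixture plate; rises as the wedge goes in
- foot_front_right (a point): the same for the front foot on the stand's -y side
- foot_rear (a point): centre of the underside of the stand's rear foot bar (stand x = +47 mm)
- wedge: loose aluminium wedge, 130 x 28 mm, 0.2 kg: grip block 34 mm long (x -17 to +17), 40 mm high, then a straight taper from 20 mm high (x = +17) to a 4 mm thin end (x = +113), 1 in 6: 12 mm high 48 mm behind the thin end, 15 mm high 66 mm behind it. Origin: underside, below the middle of the grip block; x to the thin end, z up. Grasp the block across its 28 mm width (y)
- wedge_tip (a point): middle of the lower edge of the wedge's thin end (wedge x = +113 mm)
- bar: look-alike of the wedge, not to be used: same grip block and length, but the 96 mm nose is level, 20 mm high, not tapered; 28 mm wide; origin and axes as the wedge's. The two may lie in either place
- spray: grey spray can standing, 54 mm diameter, 170 mm high; bystander
- collar: steel collar lying flat, 64 mm diameter, 22 mm high; bystander
- fitting: brass round fitting standing, 22 mm diameter, 36 mm high; bystander
- offcut: steel offcut lying flat, 45 x 50 x 6 mm; bystander
- wrench: wrench lying on the bench to the robot's right; bystander
- tin: open steel tin standing, 72 mm diameter, 90 mm high; bystander
Mind the look-alikes: they are no part of the job. There is more than one size of the stand; the one meant has the size given above.

How it is judged:
On the way, in this order (a step that is already met when the one before it is completed fails the run):
1. the wedge lies flat on the fixture plate with its thin end in the opening, the stand's front feet still down (angle between wedge's own z axis and vertical below 0.06 rad and z of wedge in the frame of baseplate below 0.0145 m and angle between the x axis of wedge and the x axis of baseplate, either way round below 0.2 rad and x of wedge_tip in the frame of stand above -0.053 m and y of wedge_tip in the frame of stand between -0.03 and 0.03 m and z of foot_front_left in the frame of baseplate between 0.01 and 0.013 m and z of foot_front_right in the frame of baseplate between 0.01 and 0.013 m), for 0.05 s.
2. both front feet are lifted off the plate by the wedge (z of foot_front_left in the frame of baseplate between 0.0135 and 0.0185 m and z of foot_front_right in the frame of baseplate between 0.0135 and 0.0185 m and contact force between wedge and stand above 0.5 N), for 0.2 s.
At the end, for the whole second after the job is handed in: Wedge gripped (over 2 N), flat on the plate, thin end in the opening, within 0.2 rad of the plate's x axis, carrying the stand; both front feet 1.5 to 6.5 mm off the plate; rear foot down, its edge within 8 mm of the stop, stand within 8 mm of centre; gripper off the stand; all still (all of step 2 and angle between wedge's own z axis and vertical below 0.06 rad and z of each of wedge, foot_rear in the frame of baseplate below 0.0145 m and angle between the x axis of wedge and the x axis of baseplate, either way round below 0.2 rad and x of wedge_tip in the frame of stand above -0.053 m and y of wedge_tip in the frame of stand between -0.03 and 0.03 m and contact force between wedge and baseplate above 0.5 N and contact force between the fingers and wedge above 2 N and x of foot_rear in the frame of baseplate above 0.104 m and y of stand in the frame of baseplate between -0.008 and 0.008 m and contact force between each of the arm, the fingers and stand below 0.3 N and contact force between bar and stand below 0.1 N and linear speed of each of stand, wedge below 0.01 m/s); the arm keeps its last pose, push and grip.
It fails at once if the gripper or arm touches the stand (contact force between any of the arm, the fingers and stand above 2 N).
It fails at once if the look-alike bar or a bystander is moved more than 30 mm (distance of any of bar, spray, collar, fitting, offcut, wrench, tin from where it was at the start of the episode above 0.03 m).
It also fails if it takes over 48 s, if anything falls off the work surface, if the arm or the gripper's body presses on something with over 40 N, if the wrist force passes 120 N, or if a joint passes its speed limit or range.

## Robot

A 6-joint arm with a two-finger parallel gripper is mounted at the origin on the work surface. World frame = base frame: x ahead of the robot, y to its left, z up, the work surface at z = 0. Lengths are in m, angles in rad, forces in N, time in s.
With the tool pointing down it reaches from about 0.35 to 0.85 m from the base axis. Payload 8.1 kg.
Tool frame: the origin (TCP) lies on the centre line of the jaws, within the pads' length; the fingertips stand 17 mm ahead of it and the grasp point (between the pads) lies 2 mm behind it; z points along the fingers, y is the line along which they close (so a half turn about z gives the same grasp; the last joint's range is limited). The gripper opens to 93 mm and grips with 3 to 60 N. Pads are 15 mm wide; open, the fingers measure 128 mm over their backs; the gripper's body (75 mm by 188 mm) begins 65 mm behind the grasp point.
Start: joints at [1.221, 0.13, 1.488, -0, 1.523, -0.085], TCP at [0.157, 0.579, 0.236] pointing down, gripper open.
Joint ranges: [-2.96, 2.96], [-0.89, 2.26], [0.02, 2.5], [-1.34, 4.48], [0, 2.73], [-2.66, 2.66]. Speed limits (rad/s): [2.39, 2.39, 2.79, 3.14, 3.14, 3.14].

## Interface

Orientations are given as a rotation vector (axis times angle).
In Python, from plant import robot, optics, close_job, models gives the robot as it stands.
- The arm moves only by the shell command python3 -m inch 'ROWS' [OPENING] [FORCE]. ROWS is a JSON object of lists of equal length, an entry for each row: "travel": the shift along the tool's x, y, z in m, a list of three; "spin": the turn about the tool's z in rad. In form: {"travel": [[x, y, z], ...], "spin": [spin, ...]}. A call has 1 to 10 rows; each row is the pose to reach, as a shift and turn from the pose commanded when the call began, along the tool's axes at that moment; what a row does not reach only later rows make up. A row lasts 1/12 s, in which the tool goes at most 41.7 mm and 7.16 degrees, less where a joint would pass 70% of its speed; a pose out of reach is approached as far as the arm can. A call with a gripper value outside its range is refused whole. OPENING is the closure, from 0 (fully open) to 1 (shut), set as the call begins (- or left out, the last holds). The fingers move at their own pace and stop on an object; FORCE is the grip in N (left out, the last holds). Time passes only in rows, so rows that repeat a pose let the fingers close. It gives the time, the measured TCP pose, the force, the opening and the grip force at its end, in the units of the state.
- robot.read_state(): the state, without advancing time (a new reading comes with each control period).
- optics.read_camera(name): name is "scene" or "top"; returns (picture, depth): 400x640x3 uint8, red, green, blue; 400x640 float32, m along the optical axis (not along the pixel's ray), 0 where there is no reading.
- optics.camera_info(name): a dict with "camera_matrix" (3x3 intrinsics, pixels), "view" (4x4, takes a point from world to camera coordinates). Camera axes: x right, y down, z forward; pixel columns grow to the right and rows downward; lengths in m; the calibration is good to about 2 mm. A picture is of the moment at which its call begins. camera_info takes no time and is no camera call.
- close_job(): hands the job in; it is judged then, once.
Trained networks look in the newest picture that a camera, given by its name, has taken for a name from the list of things; names that differ only in an ending like _2 or _b are one class to them, and where a whole thing is asked for, a point or a joint stands for the part that bears it (a point fixed in the world has none). Each returns a list of dicts, best first, with "p" (0 to 1); they miss things now and then, are a little off and sometimes report something else, mostly with a low value. They report only what shows in the picture. A call takes as long as a camera call. They do not tell look-alikes from the thing itself.
- models.look_for(camera, name): "centre" ([x, y, z] in m, in world coordinates, good to about 4 mm: the middle of the surface that is visible of it).
- models.masks_of(camera, name): "region" (400x640 bool, what is visible of it).
The state is a dict: "t": time; "q": joint angles; "dq": joint speeds; "joint_torque": joint torques, N m; "tool_pos": TCP position; "orientation": TCP orientation; "force": force on the tool from outside, world axes, zero at the start; "wrist_torque": the same for the moment, N m; "opening": finger opening in m; "gripper_force": force on a finger pad.
Only numpy, scipy, OpenCV 4.12 (cv2) and the standard library are available. Lean on these libraries where they do the work, as an engineer would, in place of code of your own. Each camera call takes 0.05 s, during which the arm holds its last target. There are 200 camera calls.

## Working session

There is one attempt and no reset: what is moved stays moved. The work goes in short steps, Python scripts to look and compute and a shell command to move; the robot and the scene stay as the last step left them, time stands still between calls to the robot, and variables do not carry over. Pictures are saved under pics/ and viewed, at most 10 in all, crops included, and the job is handed in when it is done.

```bash
mkdir -p pics; ls
cat > h.py <<'E'
import numpy as np, cv2
from plant import robot, optics, close_job, models
def grab(c):
    p,d=optics.read_camera(c); i=optics.camera_info(c); return p,d,np.array(i["camera_matrix"]),np.array(i["view"])
def cloud(d,K,V):
    v,u=np.mgrid[0:400,0:640]; P=np.stack([(u-K[0,2])/K[0,0]*d,(v-K[1,2])/K[1,1]*d,d],-1)
    return (P-V[:3,3])@V[:3,:3]   # R^T (P - t)
def proj(X,K,V):
    c=np.atleast_2d(X)@V[:3,:3].T+V[:3,3]; return (c@K.T)[:,:2]/c[:,2:]
E
python3 - <<'E'
from h import *
for c in("scene","top"):
    p,d,K,V=grab(c); np.savez(f"{c}0.npz",p=p,d=d,K=K,V=V); cv2.imwrite(f"pics/{c}0.png",p[...,::-1])
    for n in("wedge","stand","baseplate","bar"):
        for r in models.look_for(c,n): print(c,n,np.round(r["centre"],3),round(r["p"],2),np.round(proj(r["centre"],K,V)[0]))
print(robot.read_state())
E
```

```text
pics
scene wedge [0.522 0.198 0.015] 0.8 [428. 201.]
scene wedge [ 0.455 -0.436  0.099] 0.68 [194. 205.]
scene stand [ 0.562 -0.216  0.033] 0.88 [290. 232.]
scene stand [ 0.294 -0.257  0.03 ] 0.84 [254. 186.]
scene stand [ 0.533 -0.572  0.015] 0.76 [147. 260.]
scene stand [0.507 0.341 0.018] 0.43 [470. 189.]
scene baseplate [ 0.596 -0.117  0.013] 0.97 [331. 238.]
scene bar [0.508 0.342 0.02 ] 0.6 [471. 189.]
scene bar [ 0.563 -0.218  0.034] 0.3 [289. 232.]
top wedge [0.521 0.211 0.012] 0.73 [203. 188.]
top stand [ 0.537 -0.206  0.034] 0.91 [357. 183.]
top stand [ 0.508 -0.573  0.02 ] 0.73 [491. 196.]
top stand [ 0.273 -0.241  0.026] 0.64 [370. 282.]
top stand [ 0.562 -0.109  0.016] 0.38 [321. 174.]
top baseplate [ 0.562 -0.108  0.014] 0.8 [320. 174.]
top bar [0.502 0.349 0.02 ] 0.9 [151. 194.]
{'t': 0.5, 'q': array([ 1.22057250e+00,  1.30424266e-01,  1.48821521e+00, -4.92723114e-05,
        1.52298998e+00, -8.54225814e-02]), 'dq': array([-0.00016607, -0.00195897,  0.00016012,  0.00012708, -0.00085432,
       -0.00136216]), 'joint_torque': array([-5.57870717e-04, -5.59174168e+01, -4.91570699e+01,  7.65602966e-02,
        2.43494043e-02, -5.58970964e-05]), 'tool_pos': array([0.15703838, 0.57908222, 0.23561235]), 'orientation': array([ 4.14725661e-01,  3.11405765e+00, -7.31594168e-05]), 'force': array([-0.21663709, -1.69805852,  0.08276447]), 'wrist_torque': array([-0.03031621,  0.04375937, -0.00737332]), 'gripper_force': 0.0, 'opening': 0.0929696535115375}
```

View pics/scene0.png

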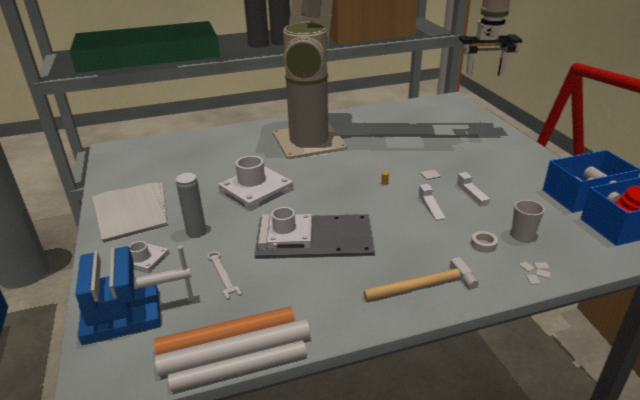

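View pics/top0.png

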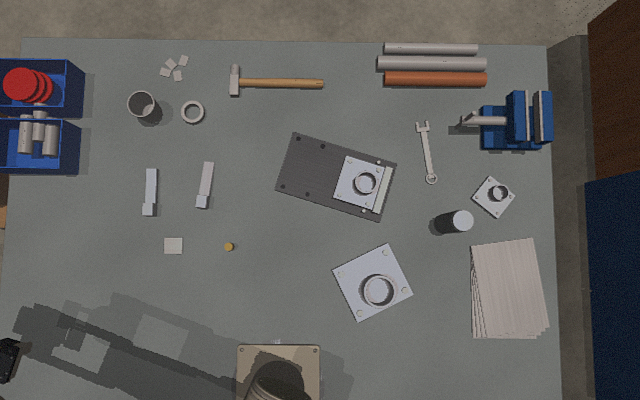

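Scene view: the plate is at (315,235) with the stand at (285,228). Top view: the plate is at (335,177) with the stand at (364,182). The other stands, top (372,282) and (492,196), are other sizes and off the plate. Wedge candidates in the top view are (150,192) and (205,185), and the height profile will tell which one tapers.

```bash
cat > fit.py <<'E'
from h import *
def rect(P,ok):
    X=P[ok][:,:2].astype(np.float32); (c,s,a)=cv2.minAreaRect(X*1000); return np.array(c)/1000,np.array(s),a
E
python3 - <<'E'
from fit import *
for c in("top","scene"):
    z=np.load(c+"0.npz"); p,d,K,V=[z[k] for k in"pdKV"]; P=cloud(d,K,V)
    print(c,"cam at",-V[:3,:3].T@V[:3,3],"bench z",np.median(P[(abs(P[...,0]-.45)<.02)&(abs(P[...,1]-.1)<.02)][:,2]))
    for n,(x,y) in {"A":(.503,.349),"B":(.521,.211)}.items():
        m=(np.hypot(P[...,0]-x,P[...,1]-y)<.085)&(P[...,2]>(.008 if c=="scene" else .003))&(d>0)
        X=P[m]; cc,s,a=rect(P,m); C=X[:,:2]-X[:,:2].mean(0); ax=np.linalg.svd(C,full_matrices=False)[2][0]
        t=(X[:,:2]-cc)@ax
        print(c,n,cc.round(4),s.round(1),a,"ax",ax.round(3))
        for lo in np.arange(-.07,.07,.01):
            k=(t>=lo)&(t<lo+.01)
            if k.any(): print("  %.3f med z %.4f max %.4f n %d"%(lo,np.median(X[k,2]),X[k,2].max(),k.sum()))
    # plate/stand
    m=(np.hypot(P[...,0]-.56,P[...,1]+.11)<.2)&(P[...,2]>.008)&(P[...,2]<.2)&(d>0)
    lab=cv2.connectedComponents(m.astype(np.uint8))[1]; pix=np.round(proj([.6,-.05,.012],K,V)[0]).astype(int); l=lab[pix[1],pix[0]]; m=lab==l
    print("plate",rect(P,m),l)
    f=m&(P[...,2]>.028)&(P[...,2]<.042); print("34mm",rect(P,f)); f=m&(P[...,2]>.06); print("tube",rect(P,f),np.median(P[f][:,2]))
    L=[cv2.resize(p[160:225,135:225],None,fx=8,fy=8,interpolation=3),] if c=="top" else [cv2.resize(p[165:225,410:495],None,fx=8,fy=8,interpolation=3)]
    cv2.imwrite(f"pics/crop_{c}.png",L[0][...,::-1])
E
```

```text
top cam at [ 0.3678127  -0.08064358  1.26470192] bench z 0.0014255116028137993
top A [0.5036 0.3506] [166.6 165.2] 13.336697578430176 ax [-1.     0.029]
  -0.070 med z 0.0162 max 0.0281 n 69
  -0.060 med z 0.0135 max 0.0266 n 82
  -0.050 med z 0.0115 max 0.0256 n 86
  -0.040 med z 0.0064 max 0.0263 n 91
  -0.030 med z 0.0100 max 0.0276 n 82
  -0.020 med z 0.0075 max 0.0272 n 99
  -0.010 med z 0.0123 max 0.0261 n 84
  0.000 med z 0.0063 max 0.0272 n 93
  0.010 med z 0.0059 max 0.0287 n 110
  0.020 med z 0.0088 max 0.0461 n 83
  0.030 med z 0.0229 max 0.0457 n 101
  0.040 med z 0.0268 max 0.0460 n 90
  0.050 med z 0.0325 max 0.0476 n 83
  0.060 med z 0.0052 max 0.0441 n 57
  0.070 med z 0.0039 max 0.0065 n 25
top B [0.5214 0.2113] [165.7 168.2] 37.585391998291016 ax [-0.999  0.042]
  -0.070 med z 0.0060 max 0.0129 n 62
  -0.060 med z 0.0052 max 0.0147 n 74
  -0.050 med z 0.0068 max 0.0143 n 77
  -0.040 med z 0.0085 max 0.0174 n 62
  -0.030 med z 0.0063 max 0.0184 n 98
  -0.020 med z 0.0060 max 0.0194 n 83
  -0.010 med z 0.0073 max 0.0240 n 90
  0.000 med z 0.0066 max 0.0258 n 88
  0.01
[... 1381 characters left out ...]
 max 0.0414 n 25
  -0.040 med z 0.0374 max 0.0419 n 33
  -0.030 med z 0.0292 max 0.0407 n 67
  -0.020 med z 0.0183 max 0.0401 n 40
  -0.010 med z 0.0147 max 0.0203 n 31
  0.000 med z 0.0138 max 0.0206 n 22
  0.010 med z 0.0127 max 0.0165 n 24
  0.020 med z 0.0102 max 0.0155 n 25
  0.030 med z 0.0104 max 0.0135 n 13
  0.040 med z 0.0091 max 0.0107 n 13
  0.050 med z 0.0088 max 0.0107 n 3
plate (array([ 0.55850647, -0.15237144]), array([299.81283569, 179.22877502]), 73.44073486328125) 1
34mm (array([ 0.53752393, -0.22412801]), array([131.46420288, 145.76896667]), 73.54476928710938)
tube (array([ 0.53543201, -0.22725111]), array([59.08572769, 64.18299866]), 87.23184204101562) 0.0712610826072154
```

View pics/crop_scene.png

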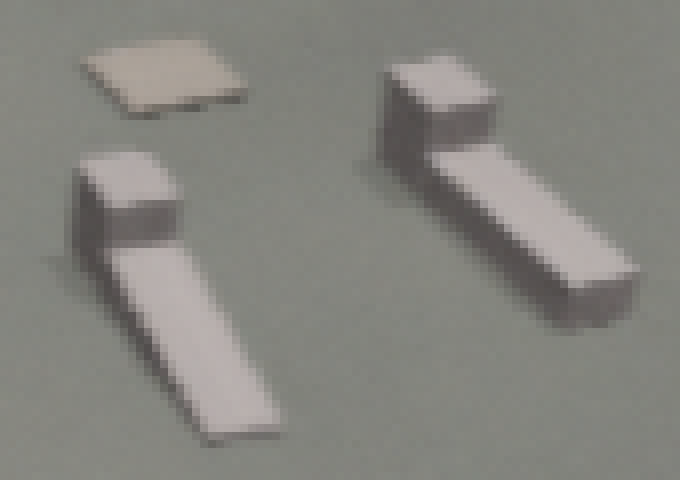

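The wedge is the left item in the enlarged crop, at scene (428,201) and top (205,185): its nose tapers, and the measured height falls from about 18 mm to 8 mm. The item at scene (471,189), top (150,192) stays level at 20 mm, so it's the bar. Next I'll refine the wedge and plate poses with silhouettes.

```bash
cat >> fit.py <<'E'
from scipy.optimize import minimize
def box(x0,x1,w,z0,h0,h1): return np.array([[x,s*w/2,z] for x,h in((x0,h0),(x1,h1)) for s in(-1,1) for z in(z0,h)])/1000
WEDGE=[box(-17,17,28,0,40,40),box(17,113,28,0,20,4)]
BAR=[box(-17,17,28,0,40,40),box(17,113,28,0,20,20)]
STAND=[box(-55,55,120,12,22,22),np.array([[15+30*np.cos(a),30*np.sin(a),z] for a in np.arange(0,6.28,.2) for z in(22,67)])/1000]
PLATE=[box(-150,150,170,0,12,12)]
def sil(parts,x,y,a,z,K,V,S=4):
    im=np.zeros((400*S,640*S),np.uint8); R=np.array([[np.cos(a),-np.sin(a),0],[np.sin(a),np.cos(a),0],[0,0,1]])
    for b in parts:
        q=proj(b@R.T+[x,y,z],K,V); q=((q+.5)*S-.5)
        cv2.fillConvexPoly(im,cv2.convexHull(np.round(q*16).astype(np.int32)),1,shift=4)
    return im.astype(bool)
def fitpose(parts,obs,x0,z=0.):
    big=[(cv2.resize(m.astype(np.float32),None,fx=4,fy=4)>.5,K,V) for m,K,V in obs]
    def cost(v):
        c=0
        for m,K,V in big: s=sil(parts,*v,z,K,V); c-=(s&m).sum()/(s|m).sum()
        return c
    x0=np.array(x0); sx=np.vstack([x0,x0+[.008,0,0],x0+[0,.008,0],x0+[0,0,.08]])
    r=minimize(cost,x0,method="Nelder-Mead",options=dict(initial_simplex=sx,xatol=1e-4,fatol=1e-5)); return r.x,-r.fun
E
python3 - <<'E'
from fit import *
o={}
cen={"wedge":(.521,.205),"stand":(.537,-.22),"baseplate":(.56,-.12)}
for c in("top","scene"):
    p,d,K,V=grab(c); P=cloud(d,K,V)
    for n in cen:
        for r in models.masks_of(c,n):
            m=r["region"]; g=np.median(P[m],0)
            if np.hypot(g[0]-cen[n][0],g[1]-cen[n][1])<.07: o.setdefault(n,{})[c]=(m,K,V); print(c,n,r["p"],m.sum(),g.round(3)); break
print("tops",{n:list(v) for n,v in o.items()})
for n,parts,x0,z in(("wedge",WEDGE,(.476,.205,-.04),0),("stand",STAND,(.539,-.21,-1.86),.012)):
    for L in (["top"],["scene"],["top","scene"]):
        if all(k in o[n] for k in L): print(n,L,fitpose(parts,[o[n][k] for k in L],x0,z))
E
```

```text
top wedge 0.86 530 [0.525 0.204 0.017]
top stand 0.85 1753 [ 0.537 -0.209  0.036]
top baseplate 0.77 4728 [ 0.565 -0.109  0.014]
scene wedge 0.87 447 [0.519 0.198 0.013]
scene stand 0.95 1405 [ 0.559 -0.219  0.035]
scene baseplate 0.97 3603 [ 0.593 -0.119  0.011]
tops {'wedge': ['top', 'scene'], 'stand': ['top', 'scene'], 'baseplate': ['top', 'scene']}
wedge ['top'] (array([ 0.48286956,  0.21037985, -0.08118919]), np.float64(0.9002568493150684))
wedge ['scene'] (array([ 0.48302741,  0.20586786, -0.08043889]), np.float64(0.921386087406258))
wedge ['top', 'scene'] (array([ 0.48248577,  0.20794092, -0.07086569]), np.float64(1.717605210753506))
stand ['top'] (array([ 0.5396254 , -0.21033473, -1.86902288]), np.float64(0.9471495232298641))
stand ['scene'] (array([ 0.54014875, -0.21276229, -1.85770615]), np.float64(0.9125162045749174))
stand ['top', 'scene'] (array([ 0.53928828, -0.21157524, -1.87467008]), np.float64(1.8513884055645555))
```

```bash
cat > go.py <<'E'
import sys,numpy as np
from scipy.spatial.transform import Rotation as R
from plant import robot
# usage: go.py x y z toolyaw(of tool y axis)
s=robot.read_state(); M=R.from_rotvec(s["orientation"]).as_matrix(); t=np.array(list(map(float,sys.argv[1:4])))
yaw=np.arctan2(M[1,1],M[0,1]); dy=(float(sys.argv[4])-yaw+np.pi/2)%np.pi-np.pi/2
print("t",s["t"],"pos",s["tool_pos"].round(4),"yaw",yaw.round(4),"force",s["force"].round(1),"open",round(s["opening"],4),"gf",round(s["gripper_force"],1))
print("travel",(M.T@(t-s["tool_pos"])).round(4),"spin",round(-dy,3),"z tilt",M[:,2].round(4),"q",s["q"].round(3))
E
python3 go.py .4825 .208 .236 1.495
python3 -m inch '{"travel":[[-0.411,-0.273,0],[-0.411,-0.273,0],[-0.411,-0.273,0],[-0.411,-0.273,0],[-0.411,-0.273,0],[-0.411,-0.273,0],[-0.411,-0.273,0],[-0.411,-0.273,0],[-0.411,-0.273,0],[-0.411,-0.273,0]],"spin":[-0.19,-0.19,-0.19,-0.19,-0.19,-0.19,-0.19,-0.19,-0.19,-0.19]}' 0 40
python3 go.py .4825 .208 .12 1.495
```

```text
t 0.9 pos [0.157  0.5791 0.2356] yaw 1.306 force [-0.1 -0.4  0.3] open 0.0929 gf 0.0
travel [-4.113e-01 -2.730e-01 -4.000e-04] spin -0.189 z tilt [-0.  0. -1.] q [ 1.221  0.13   1.488  0.     1.523 -0.085]
t: 1.73
tool_pos: [0.432, 0.2649, 0.236]
orientation: [0.117, 3.139, 0.001]
force: [0.6, -0.3, 0.2]
opening: 0.0931
gripper_force: 0.0
t 1.7333 pos [0.432  0.2649 0.236 ] yaw 1.4961 force [ 0.6 -0.3  0.2] open 0.0931 gf 0.0
travel [-0.0545 -0.053   0.116 ] spin 0.001 z tilt [ 8.e-04  4.e-04 -1.e+00] q [ 0.449 -0.125  1.743  0.     1.522 -1.047]
```

```bash
python3 -m inch '{"travel":[[-0.05,-0.05,0.03],[-0.05,-0.05,0.06],[-0.05,-0.05,0.09],[-0.05,-0.05,0.11],[-0.05,-0.05,0.11],[-0.05,-0.05,0.11],[-0.05,-0.05,0.11]],"spin":[0,0,0,0,0,0,0]}' 0 40
python3 go.py .4825 .208 .024 1.495
```

```text
t: 2.32
tool_pos: [0.4779, 0.2137, 0.1276]
orientation: [0.117, 3.137, 0.001]
force: [0.9, -1.3, 0.7]
opening: 0.0933
gripper_force: 0.0
t 2.3167 pos [0.4779 0.2137 0.1276] yaw 1.4966 force [ 0.9 -1.3  0.7] open 0.0933 gf 0.0
travel [-0.0048 -0.0054  0.1036] spin 0.002 z tilt [ 2.2e-03  8.0e-04 -1.0e+00] q [ 0.322  0.     1.825  0.     1.314 -1.174]
```

```bash
python3 -m inch '{"travel":[[-0.005,-0.005,0.02],[-0.005,-0.005,0.04],[-0.005,-0.005,0.06],[-0.005,-0.005,0.08],[-0.005,-0.005,0.095],[-0.005,-0.005,0.103],[-0.005,-0.005,0.103],[-0.005,-0.005,0.103],[-0.005,-0.005,0.103]],"spin":[0,0,0,0,0,0,0,0,0]}' 0 40
python3 go.py .4825 .208 .024 1.495
python3 - <<'E'
from h import *
p,d,K,V=grab("scene"); cv2.imwrite("pics/pre.png",cv2.resize(p[140:240,370:500],None,fx=5,fy=5,interpolation=3)[...,::-1])
E
```

```text
t: 3.07
tool_pos: [0.4832, 0.2084, 0.0247]
orientation: [0.117, 3.136, 0.002]
force: [0.2, -0.3, 0.2]
opening: 0.0929
gripper_force: 0.0
t 3.0667 pos [0.4832 0.2084 0.0247] yaw 1.4964 force [ 0.2 -0.3  0.2] open 0.0929 gf 0.0
travel [ 0.0006 -0.0004  0.0007] spin 0.001 z tilt [ 0.0031  0.001  -1.    ] q [ 0.31   0.142  1.883  0.     1.113 -1.187]
```

View pics/pre.png

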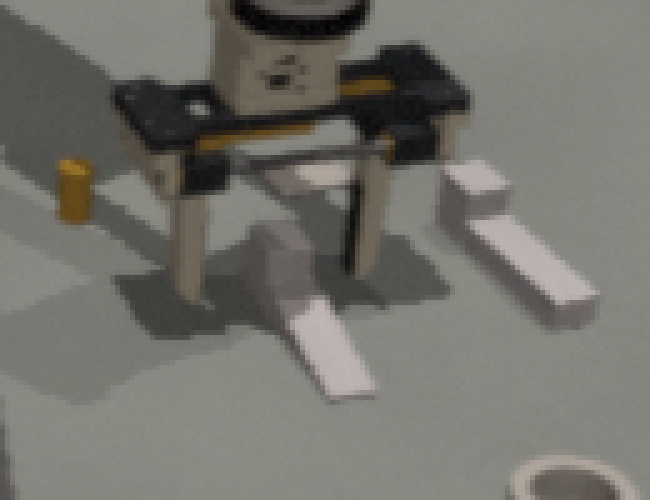

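The fingers straddle the wedge's grip block (crop 275,250) with room on both sides, and the bar (crop 520,240) is clear. Next: close the gripper and lift.

```bash
python3 -m inch '{"travel":[[0,0,0],[0,0,0],[0,0,0],[0,0,0],[0,0,0],[0,0,0],[0,0,0],[0,0,0],[0,0,0],[0,0,0]],"spin":[0,0,0,0,0,0,0,0,0,0]}' 1 40
python3 -m inch '{"travel":[[0,0,-0.01],[0,0,-0.03],[0,0,-0.06],[0,0,-0.09],[0,0,-0.12],[0,0,-0.12],[0,0,-0.12],[0,0,-0.12]],"spin":[0,0,0,0,0,0,0,0]}'
python3 go.py .4825 .208 .024 1.495
python3 - <<'E'
from fit import *
o=[]
for c in("top","scene"):
    p,d,K,V=grab(c); P=cloud(d,K,V)
    if c=="scene": cv2.imwrite("pics/lift.png",cv2.resize(p[100:240,350:500],None,fx=4,fy=4,interpolation=3)[...,::-1])
    for n in("foot_front_left","foot_front_right","lip"): print(c,n,[(np.round(r["centre"],3),round(r["p"],2)) for r in models.look_for(c,n)])
E
```

```text
t: 3.95
tool_pos: [0.4816, 0.2077, 0.0226]
orientation: [-0.118, -3.139, -0.0]
force: [-0.1, 0.6, -0.3]
opening: 0.031
gripper_force: 0.4
t: 4.62
tool_pos: [0.4812, 0.2075, 0.1422]
orientation: [-0.117, -3.139, 0.0]
force: [-0.4, -0.9, -2.4]
opening: 0.0279
gripper_force: 39.6
t 4.6167 pos [0.4812 0.2075 0.1422] yaw 1.496 force [-0.4 -0.9 -2.4] open 0.0279 gf 39.6
travel [-0.0013  0.0007  0.1182] spin 0.001 z tilt [-6.e-04 -3.e-04 -1.e+00] q [ 0.309 -0.01   1.807 -0.     1.345 -1.187]
top foot_front_left [(array([ 0.275, -0.247,  0.029]), 0.96), (array([ 0.537, -0.206,  0.03 ]), 0.9), (array([ 0.504, -0.572,  0.016]), 0.55)]
top foot_front_right [(array([ 0.502, -0.568,  0.015]), 0.78), (array([ 0.536, -0.206,  0.036]), 0.68), (array([ 0.274, -0.242,  0.026]), 0.68)]
top lip [(array([ 0.542, -0.208,  0.036]), 0.83), (array([ 0.275, -0.243,  0.032]), 0.82), (array([ 0.507, -0.569,  0.017]), 0.59)]
scene foot_front_left [(array([ 0.532, -0.57 ,  0.016]), 0.96), (array([ 0.295, -0.258,  0.032]), 0.68), (array([ 0.561, -0.214,  0.035]), 0.67)]
scene foot_front_right [(array([ 0.557, -0.218,  0.031]), 0.91), (array([ 0.293, -0.259,  0.029]), 0.83), (array([ 0.534, -0.571,  0.016]), 0.57), (array([0.506, 0.344, 0.019]), 0.15)]
scene lip [(array([ 0.296, -0.258,  0.026]), 0.93), (array([ 0.529, -0.577,  0.018]), 0.92)]
```

View pics/lift.png

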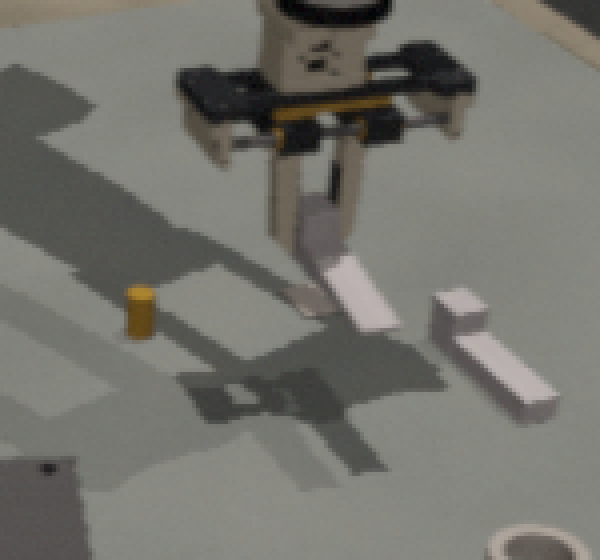

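The wedge is held level in the jaws (crop 340,260); the bar and fitting are undisturbed. Now I'll carry it over the free end of the plate.

```bash
python3 go.py .595 -.028 .11 -.295
python3 -m inch '{"travel":[[-0.02,-0.03,0],[-0.04,-0.06,0],[-0.06,-0.09,0],[-0.07,-0.12,0],[-0.085,-0.15,0],[-0.1,-0.18,0],[-0.11,-0.2,0],[-0.12,-0.22,0],[-0.13,-0.226,0],[-0.131,-0.226,0]],"spin":[0.1,0.2,0.3,0.4,0.5,0.6,0.7,0.8,0.9,1.0]}'
python3 go.py .595 -.028 .11 -.295
```

```text
t 5.0167 pos [0.4812 0.2075 0.1419] yaw 1.496 force [ 0.1  0.4 -2.3] open 0.0278 gf 39.6
travel [-0.1311 -0.2263  0.0318] spin -1.351 z tilt [-1.3e-03 -4.0e-04 -1.0e+00] q [ 0.309 -0.009  1.807 -0.     1.345 -1.187]
t: 5.85
tool_pos: [0.5965, -0.0299, 0.1424]
orientation: [1.618, 2.692, -0.0]
force: [0.1, 0.2, -1.5]
opening: 0.0279
gripper_force: 39.6
t 5.85 pos [ 0.5965 -0.0299  0.1424] yaw 0.4884 force [ 0.1  0.2 -1.5] open 0.0279 gf 39.6
travel [ 0.0024 -0.0004  0.0324] spin 0.783 z tilt [ 5.e-04 -6.e-04 -1.e+00] q [-1.360e-01  1.830e-01  1.602e+00 -1.000e-03  1.355e+00 -6.240e-01]
```

```bash
python3 -m inch '{"travel":[[0.001,0,0.01],[0.001,0,0.02],[0.001,0,0.03],[0.001,0,0.04],[0.001,0,0.05],[0.001,0,0.06],[0.001,0,0.06],[0.001,0,0.06],[0.001,0,0.06],[0.001,0,0.06]],"spin":[0.1,0.2,0.3,0.4,0.5,0.6,0.7,0.783,0.783,0.783]}'
python3 go.py .595 -.028 .0346 -.295
python3 - <<'E'
from fit import *
p,d,K,V=grab("scene"); q,d2,K2,V2=grab("top")
A=cv2.resize(p[180:270,240:400],None,fx=4.8,fy=3.3*1,interpolation=3);B=cv2.resize(q[120:230,260:420],(768,300),interpolation=3)
cv2.imwrite("pics/over.png",np.vstack([cv2.resize(p[170:260,250:390],(450,290)),cv2.resize(q[125:225,265:420],(450,290))])[...,::-1])
E
```

```text
t: 6.68
tool_pos: [0.5949, -0.0266, 0.0824]
orientation: [-2.514, -1.884, 0.0]
force: [0.7, -0.6, -1.2]
opening: 0.0278
gripper_force: 39.6
t 6.6833 pos [ 0.5949 -0.0266  0.0824] yaw -0.2843 force [ 0.7 -0.6 -1.2] open 0.0278 gf 39.6
travel [-0.0013  0.0005  0.0478] spin 0.011 z tilt [-3.e-04  0.e+00 -1.e+00] q [-0.131  0.241  1.652  0.     1.249  0.153]
```

View pics/over.png

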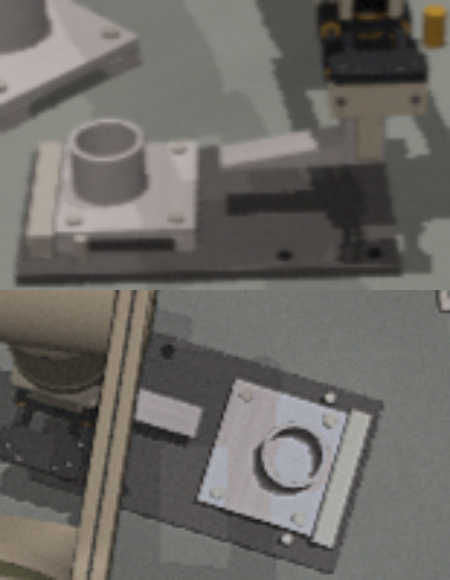

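The wedge is over the plate pointing at the opening, seen at (265,150) in the upper part and (170,412) in the lower part. The apparent offset from the stand's front-edge middle (219,442) matches parallax from the wedge's height. I'll lower it and measure.

```bash
python3 -m inch '{"travel":[[0,0,0.02],[0,0,0.035],[0,0,0.04],[0,0,0.043],[0,0,0.045],[0,0,0.046],[0,0,0.047],[0,0,0.048],[0,0,0.048],[0,0,0.048]],"spin":[0.01,0.01,0.01,0.01,0.01,0.01,0.01,0.01,0.01,0.01]}'
python3 go.py .595 -.028 .0346 -.295
python3 - <<'E'
from fit import *
for c in("top","scene"):
    p,d,K,V=grab(c); P=cloud(d,K,V); np.savez(c+"1.npz",p=p,d=d,K=K,V=V)
    for n in("wedge","wedge_tip","stand"):
        for r in models.masks_of(c,n):
            m=r["region"]; g=np.median(P[m],0)
            if n!="stand" and np.hypot(g[0]-.58,g[1]+.08)<.09: 
                cc,s,a=cv2.minAreaRect(np.argwhere(m)[:,::-1].astype(np.float32)); print(c,n,r["p"],m.sum(),g.round(3)); np.save(f"m_{c}.npy",m)
            if n=="stand" and np.hypot(g[0]-.54,g[1]+.21)<.05: print(c,"stand",fitpose(STAND,[(m,K,V)],(.539,-.21,-1.86),.012))
    # overlay expected wedge outline, TCP at measured
    s=robot.read_state(); 
    im=cv2.resize(p,None,fx=4,fy=4,interpolation=3)
    for parts,x,y,a in((WEDGE,s["tool_pos"][0],s["tool_pos"][1],-1.866),(STAND[:1],.5395,-.2115,-1.866)):
        k,_=cv2.findContours(sil(parts,x,y,a,.012,K,V).astype(np.uint8),0,1); cv2.drawContours(im,k,-1,(255,0,0),1)
    u,v=(265,125) if c=="top" else (250,170)
    cv2.imwrite(f"pics/o_{c}.png",im[v*4:(v+100)*4,u*4:(u+150)*4,::-1])
E
python3 -c "
import cv2,numpy as np
cv2.imwrite('pics/low.png',cv2.resize(np.vstack([cv2.imread('pics/o_top.png')[:300],cv2.imread('pics/o_scene.png')[:300]]),(600,600)))"
```

```text
t: 7.62
tool_pos: [0.5958, -0.0268, 0.0363]
orientation: [2.525, 1.868, 0.002]
force: [-3.5, 0.3, 5.4]
opening: 0.0278
gripper_force: 39.6
t 7.6167 pos [ 0.5958 -0.0268  0.0363] yaw -0.2968 force [-3.5  0.3  5.4] open 0.0278 gf 39.6
travel [-0.0014 -0.0004  0.0017] spin -0.002 z tilt [ 1.6e-03 -3.0e-04 -1.0e+00] q [-0.131  0.299  1.675 -0.     1.165  0.166]
top wedge 0.6 211 [ 0.572 -0.109  0.023]
top stand (array([ 0.53941975, -0.20996384, -1.88259333]), np.float64(0.9576503646216632))
scene wedge 0.6 432 [ 0.587 -0.082  0.022]
scene wedge_tip 0.81 420 [ 0.586 -0.084  0.022]
scene stand (array([ 0.53941693, -0.21283417, -1.8547557 ]), np.float64(0.9471548082498137))
```

View pics/low.png

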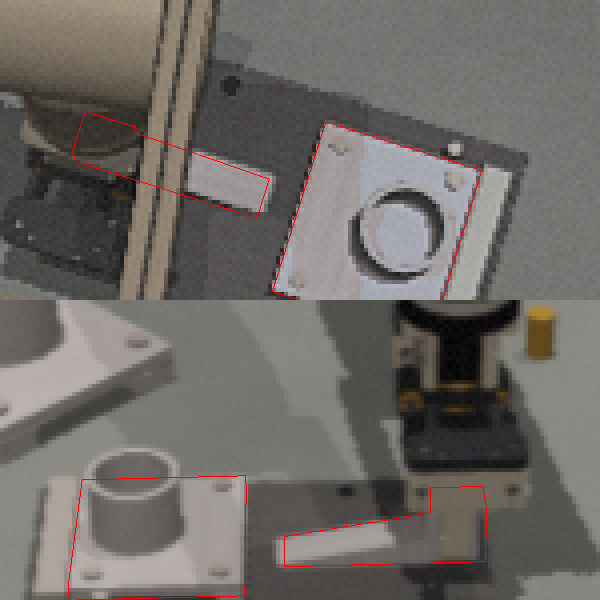

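The wedge is down on the plate. The outline overlay, top part (268,190) and scene part (278,550), shows its tip about 3 mm further forward and about 3 mm to the +y tool side of the TCP-based prediction. I'll correct sideways while pushing the first 60 mm, before any lift.

```bash
python3 -m inch '{"travel":[[-0.006,-0.001,0],[-0.012,-0.002,0],[-0.018,-0.003,0],[-0.024,-0.003,0],[-0.03,-0.003,0],[-0.036,-0.003,0],[-0.042,-0.003,0],[-0.048,-0.003,0],[-0.054,-0.003,0],[-0.06,-0.003,0]],"spin":[0,0,0,0,0,0,0,0,0,0]}'
python3 -m inch '{"travel":[[0,0,0],[0,0,0],[0,0,0]],"spin":[0,0,0]}'
python3 go.py .595 -.028 .0346 -.295
cat > chk.py <<'E'
from fit import *
import sys
u=np.array([np.cos(-1.866),np.sin(-1.866)]); vv=np.array([-u[1],u[0]]); s=robot.read_state()
print("TCP stand frame",(s["tool_pos"][:2]-[.5395,-.2115])@np.stack([u,vv],1))
for c in("top","scene"):
    p,d,K,V=grab(c); P=cloud(d,K,V); q=(P[...,:2]-[.5395,-.2115])@np.stack([u,vv],1)
    m=(abs(q[...,1])<.05)&(q[...,0]>-.048)&(q[...,0]<.05)&(P[...,2]>.027)&(P[...,2]<.048)&(np.hypot(q[...,0]-.015,q[...,1])>.038)&(d>0)
    if c=="scene": m&=(q[...,1]>0)|(q[...,0]<-.03)
    A=np.c_[q[m],np.ones(m.sum())]; f=np.linalg.lstsq(A,P[m][:,2],rcond=None)[0]; r=P[m][:,2]-A@f; k=abs(r)<.004; f=np.linalg.lstsq(A[k],P[m][k,2],rcond=None)[0]
    print(c,"n",k.sum(),"slope x %.4f y %.4f"%(f[0],f[1]),"front z %.4f rear z %.4f"%(f[2]-.055*f[0],f[2]+.055*f[0]))
    ms=[r["region"] for r in models.masks_of(c,"stand")]; g=[(m,np.hypot(*(np.median(P[m],0)[:2]-[.545,-.212]))) for m in ms]; g=min(g,key=lambda t:t[1])
    if g[1]<.05: w,sc=fitpose(STAND,[(g[0],K,V)],(.539,-.21,-1.86),.013); print("  stand fit",w.round(4),round(sc,3),"rel",((w[:2]-[.5395,-.2115])@np.stack([u,vv],1)).round(4))
    cv2.imwrite(f"pics/{sys.argv[1]}_{c}.png",cv2.resize(p[125:225,265:415] if c=="top" else p[190:260,255:360],(600,400),interpolation=3)[...,::-1])
E
python3 chk.py a
```

```text
t: 8.85
tool_pos: [0.5758, -0.0834, 0.0363]
orientation: [2.524, 1.867, 0.005]
force: [1.6, 5.6, 6.9]
opening: 0.028
gripper_force: 39.6
t: 9.1
tool_pos: [0.5756, -0.0844, 0.0363]
orientation: [2.524, 1.866, 0.002]
force: [-1.5, 0.3, 7.9]
opening: 0.0279
gripper_force: 39.6
t 9.1 pos [ 0.5756 -0.0844  0.0363] yaw -0.2974 force [-1.5  0.3  7.9] open 0.0279 gf 39.6
travel [0.0596 0.002  0.0017] spin -0.002 z tilt [ 0.0028 -0.0012 -1.    ] q [-2.330e-01  2.630e-01  1.720e+00 -1.000e-03  1.156e+00  6.400e-02]
TCP stand frame [-0.13214113 -0.00246304]
top n 615 slope x -0.0015 y -0.0019 front z 0.0360 rear z 0.0359
  stand fit [ 0.5392 -0.2102 -1.8632] 0.954 rel [-0.0012 -0.0007]
scene n 300 slope x 0.0033 y -0.0001 front z 0.0332 rear z 0.0335
  stand fit [ 0.5417 -0.2121 -1.8317] 0.912 rel [-0.      0.0023]
```

View pics/a_scene.png

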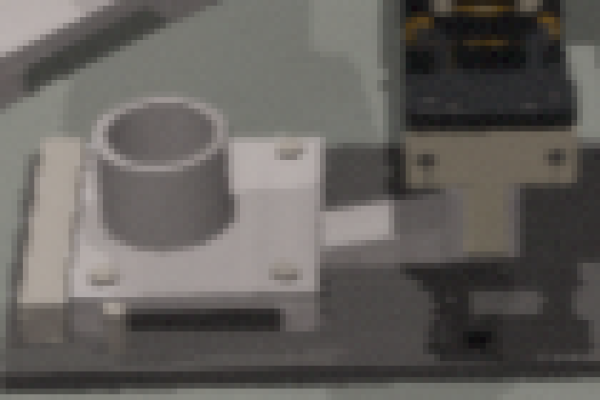

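The nose is under the flange at crop (350,225), the stand hasn't tipped (slope about 0), and its front feet are down. I'll push on slowly.

```bash
python3 -m inch '{"travel":[[-0.003,0,0],[-0.006,0,0],[-0.009,0,0],[-0.012,0,0],[-0.015,0,0],[-0.018,0,0],[-0.021,0,0],[-0.024,0,0],[-0.024,0,0],[-0.024,0,0]],"spin":[0,0,0,0,0,0,0,0,0,0]}'
python3 go.py .595 -.028 .0346 -.295
python3 chk.py b
```

```text
t: 10.13
tool_pos: [0.5689, -0.106, 0.0363]
orientation: [2.525, 1.867, 0.005]
force: [1.2, 5.1, 7.9]
opening: 0.0277
gripper_force: 39.6
t 10.1333 pos [ 0.5689 -0.106   0.0363] yaw -0.2971 force [1.2 5.1 7.9] open 0.0277 gf 39.6
travel [0.0823 0.0021 0.0018] spin -0.002 z tilt [ 3.4e-03  5.0e-04 -1.0e+00] q [-0.274  0.255  1.729  0.002  1.155  0.023]
TCP stand frame [-0.10945344 -0.00258156]
top n 354 slope x -0.0019 y 0.0053 front z 0.0371 rear z 0.0369
scene n 292 slope x -0.0130 y 0.0029 front z 0.0351 rear z 0.0337
  stand fit [ 0.5399 -0.2132 -1.8672] 0.937 rel [0.0015 0.0009]
```

The stand is starting to tip: a scene slope change of 0.016 is about 1.8 mm at the lip, matching the geometry. 11 mm more should give a gap of about 3.5 mm.

```bash
python3 -m inch '{"travel":[[-0.002,0,0],[-0.004,0,0],[-0.006,0,0],[-0.008,0,0],[-0.01,0,0],[-0.011,0,0],[-0.011,0,0],[-0.011,0,0],[-0.011,0,0],[-0.011,0,0]],"spin":[0,0,0,0,0,0,0,0,0,0]}'
python3 go.py .595 -.028 .0346 -.295
python3 chk.py c; python3 chk.py d
```

```text
t: 11.17
tool_pos: [0.5657, -0.1162, 0.0363]
orientation: [2.524, 1.868, 0.005]
force: [1.4, 7.1, 7.7]
opening: 0.0277
gripper_force: 39.6
t 11.1667 pos [ 0.5657 -0.1162  0.0363] yaw -0.297 force [1.4 7.1 7.7] open 0.0277 gf 39.6
travel [0.0929 0.0021 0.0019] spin -0.002 z tilt [ 3.5e-03  8.0e-04 -1.0e+00] q [-0.293  0.252  1.732  0.002  1.154  0.004]
TCP stand frame [-0.0987736  -0.00260346]
top n 284 slope x -0.0284 y 0.0063 front z 0.0396 rear z 0.0365
  stand fit [ 0.5399 -0.2112 -1.8846] 0.634 rel [-0.0004  0.0003]
scene n 304 slope x -0.0309 y -0.0050 front z 0.0371 rear z 0.0337
  stand fit [ 0.5408 -0.213  -1.8592] 0.936 rel [0.0011 0.0017]
TCP stand frame [-0.0987575  -0.00261821]
top n 287 slope x -0.0378 y -0.0040 front z 0.0401 rear z 0.0360
  stand fit [ 0.5388 -0.2106 -1.8744] 0.643 rel [-0.0007 -0.0009]
scene n 299 slope x -0.0215 y -0.0119 front z 0.0372 rear z 0.0349
  stand fit [ 0.5377 -0.2127 -1.8625] 0.932 rel [ 0.0016 -0.0014]
```

View pics/d_scene.png

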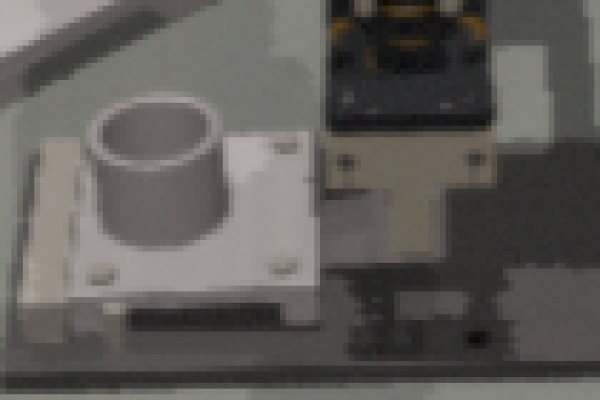

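In the picture the front foot at crop (300,310) is clear of the plate, the rear sits at the stop, and the gripper is clear of the flange edge (322,210). Slope and geometry both give a gap of about 3 to 3.5 mm. I'll hold and hand in.

```bash
python3 -m inch '{"travel":[[0,0,0],[0,0,0],[0,0,0],[0,0,0],[0,0,0],[0,0,0]],"spin":[0,0,0,0,0,0]}'
python3 -c "
from plant import close_job
print(close_job())"
```

```text
t: 12.07
tool_pos: [0.5657, -0.1162, 0.0363]
orientation: [2.524, 1.868, 0.005]
force: [1.3, 6.8, 7.1]
opening: 0.0278
gripper_force: 39.6
the job is handed in; nothing more can be done
None
```

Job handed in at about 12 s, with no verdict returned: the wedge is still gripped on the plate under the stand, with the front feet up an estimated 3–3.5 mm and the rear foot at the stop.

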